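# Close the column drawer and present the used column to the inspection camera

## Robot

A 7-joint arm with a two-finger parallel gripper is mounted at the origin on the work surface. World frame = base frame: x ahead of the robot, y to its left, z up, the work surface at z = 0. Lengths are in m, angles in rad, forces in N, time in s.
With the tool pointing down it reaches from about 0.425 to 0.825 m from the base axis. Payload 3.6 kg.
Tool frame: the origin (TCP) lies midway between the tips of the shut fingers; the grasp point (between the pads) lies 19 mm behind it (arm.grasp_offset is the distance from the TCP to the grasp point, in m); z points along the fingers, y is the line along which they close (so a half turn about z gives the same grasp; the last joint's range is limited). The gripper opens to 85 mm and grips with 20 to 120 N. Pads are 22 mm wide; open, the fingers measure 114 mm over their backs; the gripper's body (76 mm by 85 mm) begins 54 mm behind the grasp point. The pads swing forward as they close: fully open they stand 13 mm farther back than shut.
Start: joints at [1.121, 0.615, -0.013, 1.423, 0.008, 1.103, -0.04], TCP at [0.267, -0.593, 0.231] pointing down, gripper open.
Joint ranges: [-3.12, 3.12], [-0.3, 2.06], [-1.34, 1.32], [0.26, 2.42], [-1.36, 4.5], [0.01, 1.98], [-2.84, 2.84]. Speed limits (rad/s): [2.79, 2.79, 3.14, 3.14, 3.14, 3.14, 3.14].

## Interface

Orientations are given as a 3x3 rotation matrix whose columns are the frame's x, y, z axes.
In Python, from rig import arm gives the robot as it stands.
- The arm moves only by the shell command python3 -m pendant 'ROWS' [OPENING] [FORCE]. ROWS is JSON, a list of rows, each an object of numbers: "dx", "dy", "dz": the shift along the tool's x, y, z in cm; "rx", "ry", "rz": the turn, a rotation vector about the tool's x, y, z in rad. A call has 1 to 10 rows; each row shifts and turns the commanded pose from where the row before left it, along the tool's axes as they then stand; what a row does not reach is not made up. A row lasts 1/12 s, in which the tool goes at most 41.7 mm and 7.16 degrees, less where a joint would pass 70% of its speed; a pose out of reach is approached as far as the arm can. A call with a gripper value outside its range is refused whole. OPENING is the closure, from -1 (fully open) to 1 (shut), set as the call begins (- or left out, the last holds). The fingers move at their own pace and stop on an object; FORCE is the grip in N (left out, the last holds). Time passes only in rows, so rows that do not move let the fingers close. It gives the time, the measured TCP pose, the force, the opening and the grip force at its end, in the units of the state.
- arm.sense(): the state, without advancing time (a new reading comes with each control period).
- arm.read_camera(name): name is "scene" or "top"; returns a dict with "color" (400x640x3 uint8, blue, green, red), "fovy" (degrees; the focal length in pixels is half the picture's height over the tangent of half this angle, whatever the lens; pixels are square), "cx", "cy" (the principal point, pixels), "k1" (the pictures are not rectified: a ray, as slopes to the right and down, at radius r is drawn at 1 + k1 r^2 times it, then the intrinsics apply), "rvec" (rotation vector, rad) and "tvec" (3), from world to camera coordinates, as OpenCV has them. Camera axes: x right, y down, z forward; pixel columns grow to the right and rows downward; lengths in m; the calibration is good to about 2 mm. A picture is of the moment at which its call begins. There is no depth.
- arm.finish_job(): hands the job in; it is judged then, once.
Trained networks look in a picture, given as the dict that the camera call returned (one of the last four; its "shot" number tells which), for a name from the list of things; names that differ only in an ending like _2 or _b are one class to them, and where a whole thing is asked for, a point or a joint stands for the part that bears it (a point fixed in the world has none). Each returns a list of dicts, best first, with "p" (0 to 1); they miss things now and then, are a little off and sometimes report something else, mostly with a low value. They report only what shows in the picture. A call takes as long as a camera call.
- arm.find_in(picture, target): "centre" ([column, row] in pixels, amid what is visible of it).
- arm.landmark_of(picture, target): "centre" ([column, row] in pixels: a listed point, or the origin of a listed thing).
The state is a dict: "t": time; "joint_pos": joint angles; "joint_velocities": joint speeds; "tau": joint torques, N m; "tcp_pos": TCP position; "orientation": TCP orientation; "contact_force": force on the tool from outside, world axes, zero at the start; "moment": the same for the moment, N m; "opening": opening from 0.0 (shut) to 1.0 (fully open); "finger_force": force on a finger pad.
Only numpy, scipy, OpenCV 4.12 (cv2) and the standard library are available. Lean on these libraries where they do the work, as an engineer would, in place of code of your own. Each camera call takes 0.05 s, during which the arm holds its last target. There are 200 camera calls.

## Task

The fresh column is already clipped into the open drawer of the column compartment: first push that drawer fully shut. Then take the shortest of the three steel columns out of the cradle and hold it in the air in front of the inspection camera, the long-nut end face centred on the camera's focus point (at the distance its steel gauge rod shows) and the column pointing straight into the lens along its axis, so tilted as the camera is. Finish while still holding it there, steady; do not touch the camera or its stand, and leave the other columns and everything else on the bench where they are.

Things in the scene. Friction and masses are not known exactly. Their poses are not given: they have to be found in the camera images.
- drawer (a joint): Drawer of the column compartment (white housing 280 wide, 360 deep, 130 high, on the left of the bench, fixed). Value = how far it is open in m, 0 = shut (end stop), starts 0.06 to 0.12; slides stiffly, about 3 N, and stays where it is left.
- drawer_face (a point): Point on the outside of the drawer's flat dark blue front panel, midway across, 100 mm above the bench. The panel is 220 wide, 12 thick and reaches from 23 to 123 mm above the bench; it has no protruding handle. The orientation is that of the drawer: +x points into the housing, the shutting direction; it lies level.
- cradle: Fixed grey cradle: base 100 x 190, 8 thick, with two notched bars across it (each 10 thick, at x = -32 and +32, up to 49 above the bench; 54 free between them). Origin at the centre of its underside; x runs along the columns. Three notches, at y = -60, 0, 60; in each a column lies loose and level, its axis 45 above the bench, to be lifted straight up.
- column: The shortest steel column, the one to present: tube 10 diameter, 84 long, 0.12 kg, with hexagonal nuts 16 across flats: a long one (28, dark groove round it) at the +x end, a short one (14) at the -x end. Origin on the axis at mid-tube, midway between the cradle's bars, the place to grip; +x runs along the axis to the long nut (roll is arbitrary). Starts in any of the three notches.
- inlet (a point): Centre of the outer end face of the long nut of that column, 70 from the column's origin along its +x.
- column_mid: Bystander: like the column but with a tube 120 long (162 overall), in another notch of the cradle. Leave alone.
- column_long: Bystander: like the column but with a tube 160 long (202 overall), in another notch of the cradle. Leave alone.
- stand: Inspection camera stand on the right of the bench, fixed: dark base plate 130 x 110, 14 thick, and a post of 18 diameter, 310 high, 50 behind the origin. Origin on the bench beneath the camera's pivot; its x is the level direction the camera looks in.
- camera: Camera head on the stand, looking obliquely down: white box 70 x 46 x 46, black lens, ring light of 60 diameter. Origin at its pivot, 310 above the bench; +x is the viewing direction along the optical axis, 0.30 to 0.60 rad below level; lens face at x = 95. Stiff hinge. A steel gauge rod, 4.4 diameter, runs 40 below the optical axis, parallel to it, and ends exactly as far out as the focus point.
- focus (a point): Focus point of the camera: on the optical axis, 70 in front of the lens face (165 from the camera's origin), 40 straight above the gauge rod's tip in the camera's frame. Empty air.
- solvent_bottle: Bystander: glass bottle with cap, 86 diameter, 180 high, at the back. Loose.
- beaker: Bystander: glass beaker, 70 diameter, 90 high, at the back. Loose.
- wrench: Bystander: spanner, 150 long, lying behind the cradle. Loose.
- ferrule_jar: Bystander: small jar, 48 diameter, 45 high, nearer the robot on the right. Loose.
- column_carton: Bystander: cardboard carton 210 x 45 x 35 lying near the robot on the right. Loose.

How it is judged:
By the outcome, as a careful person would: the job done as asked, in the order asked, and still so for the second after the job is handed in, while the arm keeps its last pose, push and grip.
It also fails if it takes over 48 s, if anything falls off the work surface, if the arm or the gripper's body presses on something with over 40 N, if the wrist force passes 120 N, or if a joint passes its speed limit or range.

## Working session

There is one attempt and no reset: what is moved stays moved. The work goes in short steps, Python scripts to look and compute and a shell command to move; the robot and the scene stay as the last step left them, time stands still between calls to the robot, and variables do not carry over. Pictures are saved under pics/ and viewed, at most 10 in all, crops included, and the job is handed in when it is done.

```bash
mkdir -p pics; ls; cat > h.py <<'E'
import numpy as np, cv2
from rig import arm
def K(p):
    f=p["color"].shape[0]/2/np.tan(np.radians(p["fovy"])/2)
    return np.array([[f,0,p["cx"]],[0,f,p["cy"]],[0,0,1]]), np.array([p["k1"],0,0,0,0.])
def ray(p,uv):
    k,d=K(p); n=cv2.undistortPoints(np.array([[uv]],float),k,d)[0,0]
    R=cv2.Rodrigues(np.array(p["rvec"],float))[0]; t=np.array(p["tvec"],float).ravel()
    v=R.T@np.array([n[0],n[1],1]); return -R.T@t, v/np.linalg.norm(v)
def tri(p1,u1,p2,u2):
    a,b=ray(p1,u1); c,d=ray(p2,u2)
    s=np.linalg.lstsq(np.c_[b,-d],c-a,rcond=None)[0]
    P,Q=a+s[0]*b,c+s[1]*d
    return (P+Q)/2, np.linalg.norm(P-Q)
def onz(p,uv,z):
    o,v=ray(p,uv); return o+v*(z-o[2])/v[2]
def proj(p,X):
    k,d=K(p); return cv2.projectPoints(np.atleast_2d(np.array(X,float)),np.array(p["rvec"],float),np.array(p["tvec"],float),k,d)[0][:,0]
E
python3 - <<'E'
from h import *
np.set_printoptions(precision=4,suppress=True)
s=arm.read_camera("scene");t=arm.read_camera("top")
cv2.imwrite("pics/s0.png",s["color"]);cv2.imwrite("pics/t0.png",t["color"])
for p in (s,t): print(p["fovy"],p["k1"],ray(p,[320,200]))
for n in ["drawer_face","cradle","column","inlet","column_mid","column_long","stand","camera","focus","solvent_bottle","beaker","wrench","ferrule_jar","column_carton"]:
    a=arm.landmark_of(s,n);b=arm.landmark_of(t,n)
    print(n,[(np.round(x["centre"],1).tolist(),round(x["p"],2)) for x in a[:2]],[(np.round(x["centre"],1).tolist(),round(x["p"],2)) for x in b[:2]], *(tri(s,a[0]["centre"],t,b[0]["centre"]) if a and b else ()))
print(arm.sense())
E
```

```text
pics
53.49509885792198 -0.05707714200793618 (array([ 1.3285, -0.1935,  0.7912]), array([-0.7872,  0.1296, -0.603 ]))
49.040291728700176 -0.06557193631262466 (array([ 0.3491, -0.0802,  1.4932]), array([ 0.1588,  0.0229, -0.987 ]))
drawer_face [([434.1, 191.5], 0.75)] [([210.5, 244.4], 0.82)] [0.428  0.3038 0.0888] 0.0014069550962383481
cradle [([309.9, 246.1], 0.7)] [([335.8, 223.4], 0.8), ([424.4, 278.1], 0.59)] [ 0.5091 -0.0945  0.0025] 0.01197490029118239
column [([305.9, 232.3], 0.49)] [([334.2, 223.9], 0.42)] [ 0.5015 -0.0962  0.0492] 0.003228656611207708
inlet [([305.7, 249.2], 0.75), ([281.7, 235.1], 0.74)] [([354.9, 228.3], 0.72)] [ 0.4985 -0.1334 -0.0125] 0.06698510054006795
column_mid [([306.3, 247.0], 0.53)] [([333.9, 206.0], 0.55), ([335.6, 167.7], 0.29)] [ 0.5608 -0.099   0.0493] 0.011699702077122787
column_long [([304.9, 221.9], 0.61), ([305.8, 231.0], 0.16)] [([332.0, 239.3], 0.76)] [ 0.4507 -0.0907  0.0443] 0.0061694009457292
stand [([195.8, 287.1], 0.61)] [([425.8, 192.9], 0.62)] [ 0.6153 -0.4055  0.0066] 0.009358329451514383
camera [([159.5, 190.8], 0.95), ([271.4, 2
[... 419 characters left out ...]
.8], 0.47)] [ 0.3625 -0.1903 -0.0091] 0.004781235682563328
column_carton [] [([421.4, 280.6], 0.8)]
{'t': 1.5, 'joint_pos': array([ 1.1215,  0.6149, -0.0126,  1.4234,  0.0081,  1.1034, -0.0404]), 'joint_velocities': array([-0.0003,  0.0013,  0.0017,  0.0005,  0.0002,  0.0021, -0.0021]), 'tau': array([ -0.0012, -46.9101,   0.2587, -17.1338,   0.0101,   0.0017,
         0.    ]), 'tcp_pos': array([ 0.2667, -0.5927,  0.2313]), 'orientation': array([[ 0.9119,  0.4103,  0.    ],
       [ 0.4103, -0.9119,  0.0001],
       [ 0.    , -0.0001, -1.    ]]), 'contact_force': array([ 0.2054, -0.2036, -0.1192]), 'moment': array([0.0522, 0.007 , 0.032 ]), 'finger_force': 0.0, 'opening': 0.9957655168360204}
```

View images.

```bash
python3 - <<'E'
import cv2
s=cv2.imread("pics/s0.png");t=cv2.imread("pics/t0.png")
cv2.imwrite("pics/a.png",cv2.resize(s[100:360,100:500],None,fx=2,fy=2,interpolation=cv2.INTER_CUBIC))
cv2.imwrite("pics/b.png",cv2.resize(t[120:320,150:500],None,fx=2.28,fy=2.28,interpolation=cv2.INTER_CUBIC))
E
```

```text
(no output)
```

View pics/a.png

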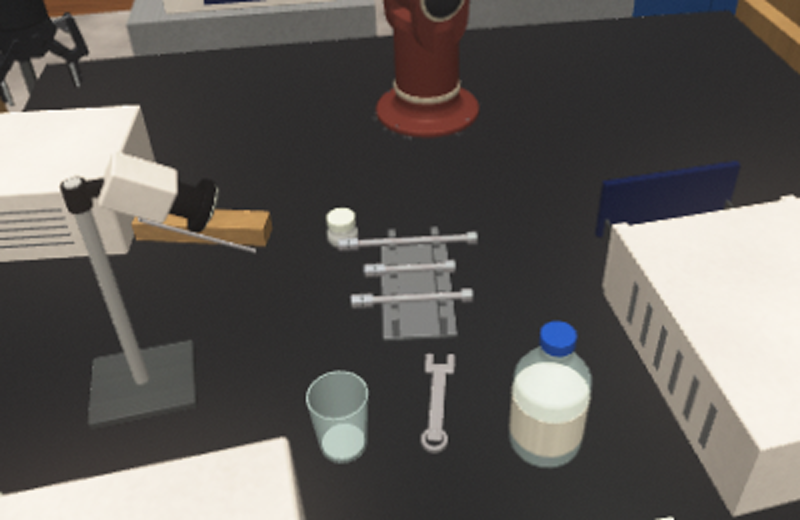

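View pics/b.png

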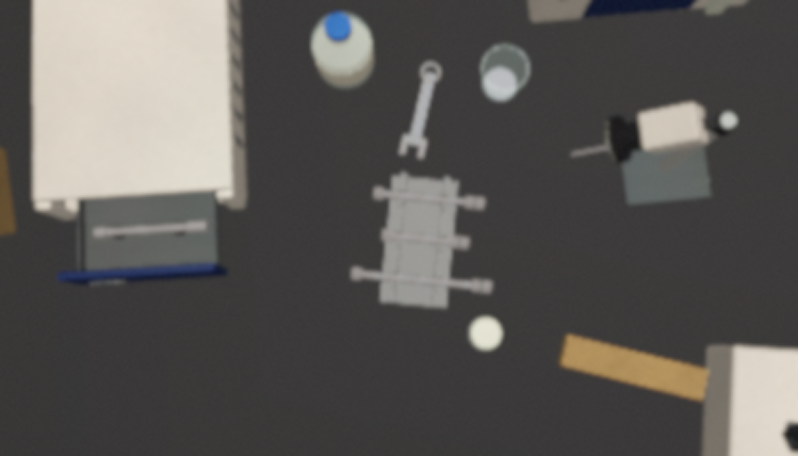

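The shortest column is in the middle notch. Its long nut points to −y, towards the camera side (scene about (283,235), top about (355,227)). The drawer panel spans top-view columns 176–249 at row ~240. The rod tip is at scene ~(227,225) and top ~(401,188). I'll zoom in to get precise points.

```bash
python3 - <<'E'
import cv2,numpy as np
s=cv2.imread("pics/s0.png");t=cv2.imread("pics/t0.png")
def tile(im,x,y):
    c=cv2.resize(im[y:y+60,x:x+80],None,fx=5,fy=5,interpolation=cv2.INTER_CUBIC)
    c=cv2.convertScaleAbs(c,alpha=1.3,beta=10)
    for k in range(0,80,10):
        cv2.putText(c,str(x+k),(k*5,8),0,.3,(0,255,255));cv2.line(c,(k*5+2,10),(k*5+2,14),(0,255,255))
        if k<60: cv2.putText(c,str(y+k),(0,k*5+5),0,.3,(0,255,0))
    return c
cv2.imwrite("pics/c.png",np.vstack([np.hstack([tile(s,150,175),tile(t,392,150)]),np.hstack([tile(s,395,175),tile(t,172,195)])]))
E
```

```text
(no output)
```

View pics/c.png

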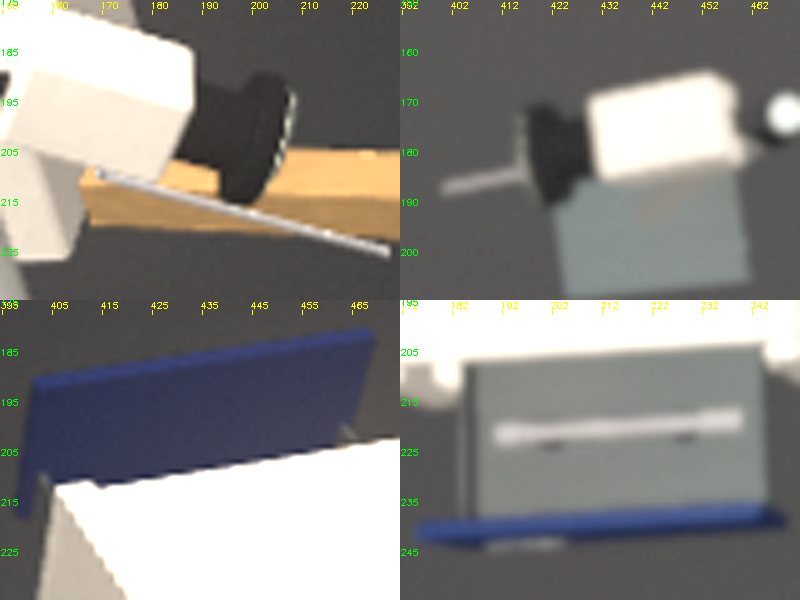

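The panel's top edge runs from scene (401.5,190.5) to (469,182), and in the top view from (175.5,241) to (245,237). The rod runs from scene (170,209.7) to its tip at (227.3,225.2). In the top view the tip is (400.7,187.3) and the rod meets the ring at (416.5,184.2).

```bash
python3 - <<'E'
from h import *
np.set_printoptions(precision=4,suppress=True)
s=arm.read_camera("scene");t=arm.read_camera("top")
print("panel",tri(s,[401.5,190.5],t,[175.7,240.8]),tri(s,[469,182],t,[244.7,236.8]))
for a in ([175.7,240.8],[244.7,236.8]): print(onz(t,a,.123))
for a in ([401.5,190.5],[469,182]): print(onz(s,a,.123))
tip=tri(s,[227.3,225.2],t,[400.7,187.3]);print("tip",tip)
n1=np.cross(ray(s,[170,209.7])[1],ray(s,[227.3,225.2])[1]);n2=np.cross(ray(t,[416.5,184.2])[1],ray(t,[400.7,187.3])[1])
d=np.cross(n1,n2);d/=np.linalg.norm(d);d*=np.sign(d[1]);print("dir",d,"tilt",np.arcsin(-d[2]),"yaw",np.arctan2(d[1],d[0]))
# housing edges/top view yaw: compartment tray side lines
c=[[ (384/2.28+150),(235/2.28+120)],[(468/2.28+150),(242/2.28+120)]]
P=[onz(t,a,.045) for a in c];print("col ends",P,np.linalg.norm(P[0]-P[1]))
c=[[100+365/2,100+269/2],[100+456/2,100+266/2]]
P=[onz(s,a,.045) for a in c];print("col ends s",P,np.linalg.norm(P[0]-P[1]))
c=[[356/2.28+150,273/2.28+120],[492/2.28+150,286/2.28+120]]
P=[onz(t,a,.045) for a in c];print("long t",P,np.linalg.norm(P[0]-P[1]),(P[1]-P[0])/np.linalg.norm(P[0]-P[1]))
for n in("camera","stand"):
  L=[arm.landmark_of(p,n)[0]["centre"] for p in(s,t)];print(n,tri(s,L[0],t,L[1]))
for y in np.linspace(.28,.5,1):
  pass
for cm in [.0]:
  cam=np.array([.6135,-.4154,.311])
  print("tip-cam",tip[0]-cam,(tip[0]-cam)@d)
E
```

```text
panel (array([0.4192, 0.3019, 0.1211]), np.float64(0.19879339095960571)) (array([0.4895, 0.2628, 0.1694]), np.float64(0.1861861231259915))
[0.4359 0.4055 0.123 ]
[0.4509 0.1866 0.123 ]
[0.4513 0.1892 0.123 ]
[0.4437 0.4026 0.123 ]
tip (array([ 0.5999, -0.294 ,  0.1874]), np.float64(0.0003566443371515396))
dir [-0.0904  0.8443 -0.5282] tilt 0.5564484553505885 yaw 1.677414063537492
col ends [array([ 0.5045, -0.0422,  0.045 ]), array([ 0.4952, -0.1644,  0.045 ])] 0.12255557538944606
col ends s [array([ 0.4948, -0.1632,  0.045 ]), array([ 0.51  , -0.0364,  0.045 ])] 0.12778205687696573
long t [array([ 0.4489, -0.0023,  0.045 ]), array([ 0.4316, -0.199 ,  0.045 ])] 0.19745639013006538 [-0.0873 -0.9962  0.    ]
camera (array([ 0.6169, -0.4073,  0.3133]), np.float64(0.010623716163451969))
stand (array([ 0.6067, -0.4085, -0.0024]), np.float64(0.01012608754452774))
tip-cam [-0.0136  0.1214 -0.1236] 0.1689859889015286
```

```bash
python3 -m pendant '[{"rz":-0.1203},{"rz":-0.1203},{"rz":-0.1203},{"rz":-0.1203},{"rz":-0.1203},{"rz":-0.1203},{"rz":-0.1203},{"rz":-0.1203},{"rz":-0.1203},{"rz":-0.1203}]' 1 30
python3 -m pendant '[{"dx":2.4,"dy":1.3},{"dx":2.4,"dy":1.3},{"dx":2.4,"dy":1.3},{"dx":2.4,"dy":1.3},{"dx":2.4,"dy":1.3},{"dx":2.4,"dy":1.3},{"dx":2.4,"dy":1.3},{"dx":2.4,"dy":1.3},{"dx":2.4,"dy":1.3},{"dx":2.4,"dy":1.3}]'
python3 -m pendant '[{"dx":2.4,"dy":1.3},{"dx":2.4,"dy":1.3},{"dx":2.4,"dy":1.3},{"dx":2.4,"dy":1.3},{"dx":2.4,"dy":1.3},{"dx":2.4,"dy":1.3},{"dx":2.4,"dy":1.3},{"dx":2.4,"dy":1.3},{"dx":2.4,"dy":1.3},{"dx":2.4,"dy":1.3}]'
```

```text
$[0]: bad value
$[0]: bad value
$[0]: bad value
```

```bash
python3 -m pendant '[{"dx":0,"dy":0,"dz":0,"rx":0,"ry":0,"rz":-0.12}]' 1 30; python3 -m pendant --help | head -20
```

```text
t: 1.88
tcp_pos: [0.2669, -0.5926, 0.2313]
orientation: [[0.855, 0.518, -0.0], [0.518, -0.855, -0.0], [-0.0, -0.0, -1.0]]
contact_force: [-0.3, -0.4, 0.2]
opening: 0.884
finger_force: 0.0invalid input: not JSON, or not a number
```

```bash
python3 -m pendant '[{"dx":0,"dy":0,"dz":0,"rx":0,"ry":0,"rz":-0.12},{"dx":0,"dy":0,"dz":0,"rx":0,"ry":0,"rz":-0.12},{"dx":0,"dy":0,"dz":0,"rx":0,"ry":0,"rz":-0.12},{"dx":0,"dy":0,"dz":0,"rx":0,"ry":0,"rz":-0.12},{"dx":0,"dy":0,"dz":0,"rx":0,"ry":0,"rz":-0.12},{"dx":0,"dy":0,"dz":0,"rx":0,"ry":0,"rz":-0.12},{"dx":0,"dy":0,"dz":0,"rx":0,"ry":0,"rz":-0.12},{"dx":0,"dy":0,"dz":0,"rx":0,"ry":0,"rz":-0.12},{"dx":0,"dy":0,"dz":0,"rx":0,"ry":0,"rz":-0.12},{"dx":0,"dy":0,"dz":0,"rx":0,"ry":0,"rz":0}]'
python3 -m pendant '[{"dx":2.4,"dy":1.3,"dz":0,"rx":0,"ry":0,"rz":0},{"dx":2.4,"dy":1.3,"dz":0,"rx":0,"ry":0,"rz":0},{"dx":2.4,"dy":1.3,"dz":0,"rx":0,"ry":0,"rz":0},{"dx":2.4,"dy":1.3,"dz":0,"rx":0,"ry":0,"rz":0},{"dx":2.4,"dy":1.3,"dz":0,"rx":0,"ry":0,"rz":0},{"dx":2.4,"dy":1.3,"dz":0,"rx":0,"ry":0,"rz":0},{"dx":2.4,"dy":1.3,"dz":0,"rx":0,"ry":0,"rz":0},{"dx":2.4,"dy":1.3,"dz":0,"rx":0,"ry":0,"rz":0},{"dx":2.4,"dy":1.3,"dz":0,"rx":0,"ry":0,"rz":0},{"dx":2.4,"dy":1.3,"dz":0,"rx":0,"ry":0,"rz":0}]'
python3 -m pendant '[{"dx":2.4,"dy":1.3,"dz":0,"rx":0,"ry":0,"rz":0},{"dx":2.4,"dy":1.3,"dz":0,"rx":0,"ry":0,"rz":0},{"dx":2.4,"dy":1.3,"dz":0,"rx":0,"ry":0,"rz":0},{"dx":2.4,"dy":1.3,"dz":0,"rx":0,"ry":0,"rz":0},{"dx":2.4,"dy":1.3,"dz":0,"rx":0,"ry":0,"rz":0},{"dx":2.4,"dy":1.3,"dz":0,"rx":0,"ry":0,"rz":0},{"dx":2.4,"dy":1.3,"dz":0,"rx":0,"ry":0,"rz":0},{"dx":2.4,"dy":1.3,"dz":0,"rx":0,"ry":0,"rz":0},{"dx":2.4,"dy":1.3,"dz":0,"rx":0,"ry":0,"rz":0},{"dx":2.4,"dy":1.3,"dz":0,"rx":0,"ry":0,"rz":0}]'
```

```text
t: 2.72
tcp_pos: [0.2664, -0.5929, 0.2312]
orientation: [[-0.054, 0.999, 0.0], [0.999, 0.054, 0.0], [0.0, 0.0, -1.0]]
contact_force: [0.3, 0.3, 0.0]
opening: -0.002
finger_force: 0.0
t: 3.55
tcp_pos: [0.3845, -0.3452, 0.2316]
orientation: [[-0.048, 0.999, 0.0], [0.999, 0.048, -0.0], [-0.0, 0.0, -1.0]]
contact_force: [-0.2, -0.8, 0.6]
opening: -0.003
finger_force: 0.0
t: 4.38
tcp_pos: [0.5019, -0.0987, 0.2316]
orientation: [[-0.048, 0.999, 0.001], [0.999, 0.048, -0.0], [-0.0, 0.001, -1.0]]
contact_force: [-0.3, -0.8, 0.6]
opening: -0.0
finger_force: 0.0
```

```bash
python3 -m pendant '[{"dx":2.8,"dy":-0.77,"dz":0,"rx":0,"ry":0,"rz":0},{"dx":2.8,"dy":-0.77,"dz":0,"rx":0,"ry":0,"rz":0},{"dx":2.8,"dy":-0.77,"dz":0,"rx":0,"ry":0,"rz":0},{"dx":2.8,"dy":-0.77,"dz":0,"rx":0,"ry":0,"rz":0},{"dx":2.8,"dy":-0.77,"dz":0,"rx":0,"ry":0,"rz":0},{"dx":2.8,"dy":-0.77,"dz":0,"rx":0,"ry":0,"rz":0},{"dx":2.8,"dy":-0.77,"dz":0,"rx":0,"ry":0,"rz":0},{"dx":2.8,"dy":-0.77,"dz":0,"rx":0,"ry":0,"rz":0},{"dx":2.8,"dy":-0.77,"dz":0,"rx":0,"ry":0,"rz":0},{"dx":2.8,"dy":-0.77,"dz":0,"rx":0,"ry":0,"rz":0}]'
python3 -m pendant '[{"dx":2.8,"dy":-0.77,"dz":0,"rx":0,"ry":0,"rz":0},{"dx":2.8,"dy":-0.77,"dz":0,"rx":0,"ry":0,"rz":0},{"dx":2.8,"dy":-0.77,"dz":0,"rx":0,"ry":0,"rz":0},{"dx":2.8,"dy":-0.77,"dz":0,"rx":0,"ry":0,"rz":0},{"dx":0,"dy":0,"dz":0,"rx":0,"ry":0,"rz":0}]'
```

```text
t: 5.22
tcp_pos: [0.4095, 0.177, 0.2317]
orientation: [[-0.048, 0.999, 0.001], [0.999, 0.048, 0.0], [0.0, 0.001, -1.0]]
contact_force: [-0.5, 1.2, -0.7]
opening: -0.002
finger_force: 0.0
t: 5.63
tcp_pos: [0.3704, 0.2929, 0.2323]
orientation: [[-0.059, 0.998, -0.0], [0.998, 0.059, 0.007], [0.007, 0.0, -1.0]]
contact_force: [0.3, 1.5, 0.4]
opening: 0.004
finger_force: 0.0
```

```bash
python3 -m pendant '[{"dx":0,"dy":0,"dz":2,"rx":0,"ry":0,"rz":0},{"dx":0,"dy":0,"dz":2,"rx":0,"ry":0,"rz":0},{"dx":0,"dy":0,"dz":2,"rx":0,"ry":0,"rz":0},{"dx":0,"dy":0,"dz":2,"rx":0,"ry":0,"rz":0},{"dx":0,"dy":0,"dz":2,"rx":0,"ry":0,"rz":0},{"dx":0,"dy":0,"dz":2,"rx":0,"ry":0,"rz":0},{"dx":0,"dy":0,"dz":2,"rx":0,"ry":0,"rz":0},{"dx":0,"dy":0,"dz":0.6,"rx":0,"ry":0,"rz":0},{"dx":0,"dy":0,"dz":0,"rx":0,"ry":0,"rz":0}]'
python3 -m pendant '[{"dx":0,"dy":1,"dz":0,"rx":0,"ry":0,"rz":0},{"dx":0,"dy":1,"dz":0,"rx":0,"ry":0,"rz":0},{"dx":0,"dy":1,"dz":0,"rx":0,"ry":0,"rz":0},{"dx":0,"dy":1,"dz":0,"rx":0,"ry":0,"rz":0},{"dx":0,"dy":1,"dz":0,"rx":0,"ry":0,"rz":0},{"dx":0,"dy":1,"dz":0,"rx":0,"ry":0,"rz":0}]'
```

```text
t: 6.38
tcp_pos: [0.3729, 0.2851, 0.0842]
orientation: [[-0.05, 0.999, -0.002], [0.999, 0.05, -0.002], [-0.002, -0.002, -1.0]]
contact_force: [0.8, 0.1, 1.2]
opening: 0.006
finger_force: 0.0
t: 6.88
tcp_pos: [0.4337, 0.2892, 0.0857]
orientation: [[-0.051, 0.999, -0.001], [0.999, 0.051, 0.0], [0.0, -0.001, -1.0]]
contact_force: [-3.4, 0.3, 2.3]
opening: 0.001
finger_force: 1.6
```

```bash
python3 -m pendant '[{"dx":0,"dy":0.8,"dz":0,"rx":0,"ry":0,"rz":0},{"dx":0,"dy":0.8,"dz":0,"rx":0,"ry":0,"rz":0},{"dx":0,"dy":0.8,"dz":0,"rx":0,"ry":0,"rz":0},{"dx":0,"dy":0.5,"dz":0,"rx":0,"ry":0,"rz":0}]'; python3 - <<'E'
from h import *
t=arm.read_camera("top")
# predict housing front edge x: front top corners seen at rows ~ (180,212),(242,205.5) in first picture
for a in ([186,207],[242,204.5]): print(onz(t,a,.13))
E
```

```text
t: 7.22
tcp_pos: [0.4632, 0.2913, 0.0855]
orientation: [[-0.052, 0.999, 0.001], [0.999, 0.052, 0.001], [0.001, 0.001, -1.0]]
contact_force: [-3.1, 0.0, 2.2]
opening: -0.002
finger_force: 1.8
[0.54280746 0.37632469 0.13      ]
[0.55219604 0.19755424 0.13      ]
```

```bash
python3 -m pendant '[{"dx":0,"dy":0.8,"dz":0,"rx":0,"ry":0,"rz":0},{"dx":0,"dy":0.8,"dz":0,"rx":0,"ry":0,"rz":0},{"dx":0,"dy":0.8,"dz":0,"rx":0,"ry":0,"rz":0},{"dx":0,"dy":0.8,"dz":0,"rx":0,"ry":0,"rz":0},{"dx":0,"dy":0.5,"dz":0,"rx":0,"ry":0,"rz":0},{"dx":0,"dy":0.3,"dz":0,"rx":0,"ry":0,"rz":0}]';  python3 -m pendant '[{"dx":0,"dy":0.3,"dz":0,"rx":0,"ry":0,"rz":0},{"dx":0,"dy":0.3,"dz":0,"rx":0,"ry":0,"rz":0},{"dx":0,"dy":0.3,"dz":0,"rx":0,"ry":0,"rz":0}]'
```

```text
t: 7.77
tcp_pos: [0.5034, 0.2934, 0.0854]
orientation: [[-0.052, 0.999, 0.001], [0.999, 0.052, 0.002], [0.001, 0.001, -1.0]]
contact_force: [-2.9, 2.4, 2.1]
opening: 0.001
finger_force: 2.2
t: 8.02
tcp_pos: [0.5111, 0.2938, 0.0854]
orientation: [[-0.053, 0.999, -0.0], [0.999, 0.053, 0.001], [0.001, -0.0, -1.0]]
contact_force: [-3.2, 3.6, 2.9]
opening: -0.006
finger_force: 2.2
```

```bash
python3 -m pendant '[{"dx":0,"dy":0.2,"dz":0,"rx":0,"ry":0,"rz":0},{"dx":0,"dy":0.2,"dz":0,"rx":0,"ry":0,"rz":0}]';
```

```text
t: 8.18
tcp_pos: [0.5152, 0.2936, 0.0854]
orientation: [[-0.052, 0.999, -0.0], [0.999, 0.052, 0.0], [0.0, -0.0, -1.0]]
contact_force: [-3.2, 3.8, 1.4]
opening: -0.001
finger_force: 2.3
```

Not at the stop yet, so I'll keep going in small steps.

```bash
R='0'; python3 -m pendant '[{"dx":0,"dy":0.2,"dz":0,"rx":0,"ry":0,"rz":0},{"dx":0,"dy":0.2,"dz":0,"rx":0,"ry":0,"rz":0}]'; python3 -m pendant '[{"dx":0,"dy":0.2,"dz":0,"rx":0,"ry":0,"rz":0},{"dx":0,"dy":0.1,"dz":0,"rx":0,"ry":0,"rz":0}]'
```

```text
t: 8.35
tcp_pos: [0.5192, 0.2939, 0.0854]
orientation: [[-0.052, 0.999, -0.0], [0.999, 0.052, 0.0], [0.0, -0.0, -1.0]]
contact_force: [-3.1, 3.8, 2.7]
opening: -0.001
finger_force: 2.3
t: 8.52
tcp_pos: [0.5225, 0.2938, 0.0854]
orientation: [[-0.052, 0.999, 0.0], [0.999, 0.052, 0.0], [0.0, 0.0, -1.0]]
contact_force: [-3.0, 3.6, 4.0]
opening: 0.0
finger_force: 2.3
```

```bash
python3 -m pendant '[{"dx":0,"dy":0.2,"dz":0,"rx":0,"ry":0,"rz":0},{"dx":0,"dy":0.1,"dz":0,"rx":0,"ry":0,"rz":0}]'; python3 - <<'E'
from h import *
s=arm.read_camera("scene");t=arm.read_camera("top")
a=s["color"][150:240,380:500];b=t["color"][180:270,160:280]
cv2.imwrite("pics/d.png",np.hstack([cv2.resize(x,(400,300),interpolation=cv2.INTER_CUBIC) for x in(a,b)]))
E
```

```text
t: 8.68
tcp_pos: [0.5251, 0.2939, 0.0855]
orientation: [[-0.052, 0.999, -0.0], [0.999, 0.052, -0.0], [-0.0, -0.0, -1.0]]
contact_force: [-4.5, 3.1, 4.2]
opening: 0.001
finger_force: 3.0
```

View pics/d.png

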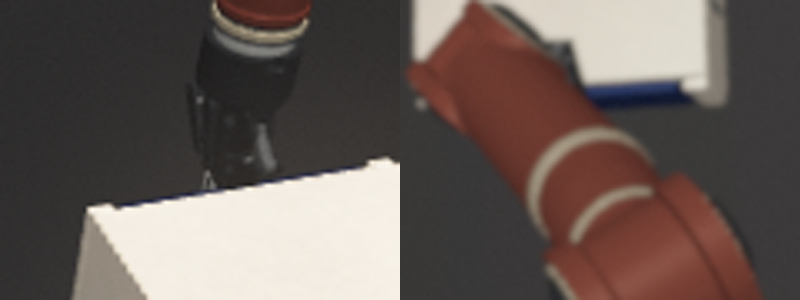

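The drawer is nearly shut. The panel (blue sliver, right tile about (640,95)) lies between the housing's front corners. I'll push on until the force rises.

```bash
python3 -m pendant '[{"dx":0,"dy":0.1,"dz":0,"rx":0,"ry":0,"rz":0},{"dx":0,"dy":0.1,"dz":0,"rx":0,"ry":0,"rz":0}]'; python3 -m pendant '[{"dx":0,"dy":0.1,"dz":0,"rx":0,"ry":0,"rz":0},{"dx":0,"dy":0.1,"dz":0,"rx":0,"ry":0,"rz":0}]'
```

```text
t: 8.95
tcp_pos: [0.5252, 0.2938, 0.0855]
orientation: [[-0.053, 0.999, -0.004], [0.999, 0.053, -0.002], [-0.001, -0.004, -1.0]]
contact_force: [-8.9, 1.9, 7.2]
opening: 0.0
finger_force: 4.0
t: 9.12
tcp_pos: [0.5253, 0.2938, 0.0856]
orientation: [[-0.053, 0.999, -0.007], [0.999, 0.053, -0.003], [-0.003, -0.007, -1.0]]
contact_force: [-13.0, 0.4, 10.7]
opening: -0.002
finger_force: 5.8
```

```bash
python3 -m pendant '[{"dx":0,"dy":-0.6,"dz":0,"rx":0,"ry":0,"rz":0},{"dx":0,"dy":-1.2,"dz":0,"rx":0,"ry":0,"rz":0},{"dx":0,"dy":-2,"dz":0,"rx":0,"ry":0,"rz":0},{"dx":0,"dy":-2,"dz":0,"rx":0,"ry":0,"rz":0},{"dx":0,"dy":0,"dz":-2.5,"rx":0,"ry":0,"rz":0},{"dx":0,"dy":0,"dz":-2.5,"rx":0,"ry":0,"rz":0},{"dx":0,"dy":0,"dz":-2.5,"rx":0,"ry":0,"rz":0},{"dx":0,"dy":0,"dz":-2.5,"rx":0,"ry":0,"rz":0},{"dx":0,"dy":0,"dz":0,"rx":0,"ry":0,"rz":0.07},{"dx":0,"dy":0,"dz":0,"rx":0,"ry":0,"rz":0.073}]'; python3 -m pendant '[{"dx":0,"dy":0,"dz":0,"rx":0,"ry":0,"rz":0}]' 0 30
python3 - <<'E'
from h import *
t=arm.read_camera("top");s=arm.read_camera("scene")
for p in (s,t): print([(x["centre"],x["p"]) for x in arm.landmark_of(p,"drawer_face")])
cv2.imwrite("pics/e.png",np.hstack([cv2.resize(t["color"][180:270,160:280],(400,300),interpolation=cv2.INTER_CUBIC)]))
E
```

```text
t: 9.95
tcp_pos: [0.474, 0.2889, 0.1867]
orientation: [[0.098, 0.995, 0.005], [0.995, -0.098, -0.001], [-0.001, 0.005, -1.0]]
contact_force: [0.3, -0.6, 0.4]
opening: 0.003
finger_force: 0.0
t: 10.03
tcp_pos: [0.4731, 0.2885, 0.1855]
orientation: [[0.095, 0.995, 0.003], [0.995, -0.095, -0.003], [-0.003, 0.003, -1.0]]
contact_force: [-0.0, -0.7, 0.0]
opening: 0.124
finger_force: 0.0
[([447.3, 210.4], 0.56)]
[([209.7, 211.0], 0.55)]
```

```bash
python3 -m pendant '[{"dx":-2.7,"dy":0.46,"dz":0,"rx":0,"ry":0,"rz":0},{"dx":-2.7,"dy":0.46,"dz":0,"rx":0,"ry":0,"rz":0},{"dx":-2.7,"dy":0.46,"dz":0,"rx":0,"ry":0,"rz":0},{"dx":-2.7,"dy":0.46,"dz":0,"rx":0,"ry":0,"rz":0},{"dx":-2.7,"dy":0.46,"dz":0,"rx":0,"ry":0,"rz":0},{"dx":-2.7,"dy":0.46,"dz":0,"rx":0,"ry":0,"rz":0},{"dx":-2.7,"dy":0.46,"dz":0,"rx":0,"ry":0,"rz":0},{"dx":-2.7,"dy":0.46,"dz":0,"rx":0,"ry":0,"rz":0},{"dx":-2.7,"dy":0.46,"dz":0,"rx":0,"ry":0,"rz":0},{"dx":-2.7,"dy":0.46,"dz":0,"rx":0,"ry":0,"rz":0}]'
python3 -m pendant '[{"dx":-2.7,"dy":0.46,"dz":0,"rx":0,"ry":0,"rz":0},{"dx":-2.7,"dy":0.46,"dz":0,"rx":0,"ry":0,"rz":0},{"dx":-2.7,"dy":0.46,"dz":0,"rx":0,"ry":0,"rz":0},{"dx":-2.7,"dy":0.46,"dz":0,"rx":0,"ry":0,"rz":0},{"dx":0,"dy":0,"dz":2,"rx":0,"ry":0,"rz":0},{"dx":0,"dy":0,"dz":2,"rx":0,"ry":0,"rz":0},{"dx":0,"dy":0,"dz":0,"rx":0,"ry":0,"rz":0}]'
python3 - <<'E'
from h import *
np.set_printoptions(precision=4,suppress=True)
q=arm.sense();print(q["tcp_pos"],q["orientation"][:,0],q["opening"],q["joint_pos"])
t=arm.read_camera("top");s=arm.read_camera("scene")
cv2.imwrite("pics/f.png",np.hstack([cv2.resize(s["color"][190:280,260:380],(400,300),interpolation=cv2.INTER_CUBIC),cv2.resize(t["color"][180:270,290:410],(400,300),interpolation=cv2.INTER_CUBIC)]))
for n in ["column","inlet"]:
  for p in (s,t): print(n,[(x["centre"],x["p"]) for x in arm.landmark_of(p,n)])
E
```

```text
t: 11.07
tcp_pos: [0.4924, 0.0162, 0.185]
orientation: [[0.09, 0.996, -0.001], [0.996, -0.09, -0.001], [-0.001, -0.001, -1.0]]
contact_force: [0.1, 0.1, -0.1]
opening: 0.496
finger_force: 0.0
t: 11.65
tcp_pos: [0.4982, -0.0923, 0.142]
orientation: [[0.092, 0.996, -0.008], [0.996, -0.092, 0.001], [-0.0, -0.008, -1.0]]
contact_force: [-0.1, 1.5, 0.0]
opening: 0.498
finger_force: 0.0
[ 0.4982 -0.0923  0.142 ] [ 0.0917  0.9958 -0.0001] 0.49795056157676876 [ 0.4214  0.5455 -0.4168  1.9255  0.3155  0.7427 -0.2699]
column [([310.6, 234.6], 0.46)]
column []
inlet [([282.1, 236.5], 0.76)]
inlet []
```

View pics/f.png

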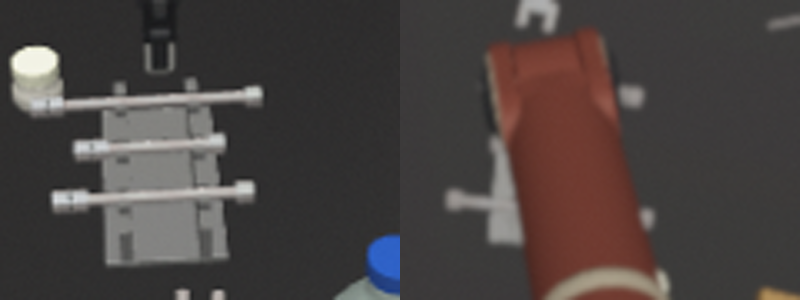

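The fingers are centred over the middle column, which runs in the left tile from (75,149) to (225,143). The long nut is on the left, and the two bars at about x=120 and x=200 straddle the pads. I'll make a small correction and descend.

```bash
python3 -m pendant '[{"dx":-0.25,"dy":0.33,"dz":0,"rx":0,"ry":0,"rz":0},{"dx":0,"dy":0,"dz":2,"rx":0,"ry":0,"rz":0},{"dx":0,"dy":0,"dz":2,"rx":0,"ry":0,"rz":0},{"dx":0,"dy":0,"dz":2,"rx":0,"ry":0,"rz":0},{"dx":0,"dy":0,"dz":1.5,"rx":0,"ry":0,"rz":0},{"dx":0,"dy":0,"dz":1,"rx":0,"ry":0,"rz":0},{"dx":0,"dy":0,"dz":0,"rx":0,"ry":0,"rz":0}]'
python3 - <<'E'
from h import *
np.set_printoptions(precision=4,suppress=True)
q=arm.sense();print(q["tcp_pos"],q["orientation"],arm.grasp_offset)
s=arm.read_camera("scene")
print(proj(s,q["tcp_pos"]))
cv2.imwrite("pics/g.png",cv2.resize(s["color"][190:280,260:380],(800,600),interpolation=cv2.INTER_CUBIC))
E
```

```text
t: 12.53
tcp_pos: [0.5033, -0.0939, 0.0589]
orientation: [[0.091, 0.996, -0.003], [0.996, -0.091, 0.0], [0.0, -0.003, -1.0]]
contact_force: [1.2, -0.1, 0.5]
opening: 0.502
finger_force: 0.0
[ 0.5033 -0.0939  0.0589] [[ 0.0905  0.9959 -0.0029]
 [ 0.9959 -0.0905  0.0003]
 [ 0.     -0.0029 -1.    ]] 0.0187
[[307.2739 230.0128]]
```

View pics/g.png

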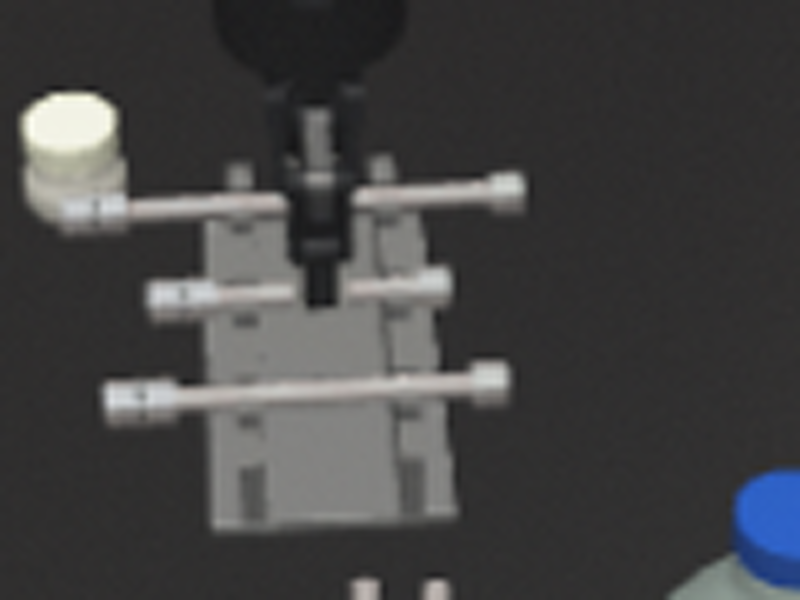

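The near finger is at crop column 320, and the column's grip origin is at about 317, so it is centred. I'll descend and grip.

```bash
python3 -m pendant '[{"dx":0,"dy":0,"dz":1.2,"rx":0,"ry":0,"rz":0},{"dx":0,"dy":0,"dz":1.2,"rx":0,"ry":0,"rz":0},{"dx":0,"dy":0,"dz":0.75,"rx":0,"ry":0,"rz":0},{"dx":0,"dy":0,"dz":0,"rx":0,"ry":0,"rz":0},{"dx":0,"dy":0,"dz":0,"rx":0,"ry":0,"rz":0}]'
```

```text
t: 13.0
tcp_pos: [0.5045, -0.094, 0.0293]
orientation: [[0.091, 0.996, 0.001], [0.996, -0.091, -0.0], [-0.0, 0.001, -1.0]]
contact_force: [0.1, 0.3, 0.2]
opening: 0.501
finger_force: 0.0
```

```bash
python3 -m pendant '[{"dx":0,"dy":0,"dz":0,"rx":0,"ry":0,"rz":0},{"dx":0,"dy":0,"dz":0,"rx":0,"ry":0,"rz":0},{"dx":0,"dy":0,"dz":0,"rx":0,"ry":0,"rz":0},{"dx":0,"dy":0,"dz":0,"rx":0,"ry":0,"rz":0},{"dx":0,"dy":0,"dz":0,"rx":0,"ry":0,"rz":0},{"dx":0,"dy":0,"dz":0,"rx":0,"ry":0,"rz":0}]' 1 60
```

```text
t: 13.5
tcp_pos: [0.5032, -0.094, 0.0295]
orientation: [[0.091, 0.996, -0.001], [0.996, -0.091, -0.0], [-0.001, -0.001, -1.0]]
contact_force: [-2.6, 0.3, 6.2]
opening: 0.092
finger_force: 58.6
```

```bash
python3 -m pendant '[{"dx":0,"dy":0,"dz":-0.6,"rx":0,"ry":0,"rz":0},{"dx":0,"dy":0,"dz":-1.2,"rx":0,"ry":0,"rz":0},{"dx":0,"dy":0,"dz":-2,"rx":0,"ry":0,"rz":0},{"dx":0,"dy":0,"dz":-2,"rx":0,"ry":0,"rz":0},{"dx":0,"dy":0,"dz":-2,"rx":0,"ry":0,"rz":0},{"dx":0,"dy":0,"dz":-2,"rx":0,"ry":0,"rz":0},{"dx":0,"dy":0,"dz":-2,"rx":0,"ry":0,"rz":0},{"dx":0,"dy":0,"dz":-2,"rx":0,"ry":0,"rz":0},{"dx":0,"dy":0,"dz":-1.2,"rx":0,"ry":0,"rz":0},{"dx":0,"dy":0,"dz":0,"rx":0,"ry":0,"rz":0}]'
python3 - <<'E'
from h import *
np.set_printoptions(precision=4,suppress=True)
q=arm.sense();T=q["tcp_pos"];Ro=q["orientation"];print(T,q["opening"],q["finger_force"])
s=arm.read_camera("scene");t=arm.read_camera("top")
for n in ["column","inlet"]:
  for p in (s,t): print(n,[(x["centre"],x["p"]) for x in arm.landmark_of(p,n)])
G=T-arm.grasp_offset*Ro[:,2]
print(proj(s,[G,G-.07*Ro[:,0],G+.056*Ro[:,0]]))
cv2.imwrite("pics/s1.png",s["color"]);cv2.imwrite("pics/t1.png",t["color"])
x,y=proj(s,G)[0].astype(int)
print(x,y); cv2.imwrite("pics/h.png",cv2.resize(s["color"][y-30:y+30,x-40:x+40],(800,600),interpolation=cv2.INTER_CUBIC))
E
```

```text
t: 14.33
tcp_pos: [0.5062, -0.094, 0.1818]
orientation: [[0.091, 0.996, 0.007], [0.996, -0.091, -0.001], [-0.0, 0.007, -1.0]]
contact_force: [0.9, 0.5, -0.3]
opening: 0.088
finger_force: 58.6
[ 0.5062 -0.094   0.1818] 0.08751380945730627 58.58929216861725
column [([304.3, 186.9], 0.68)]
column []
inlet [([276.7, 190.3], 0.52)]
inlet []
[[306.1187 189.1893]
 [278.7393 190.467 ]
 [327.9013 188.179 ]]
306 189
```

View pics/h.png

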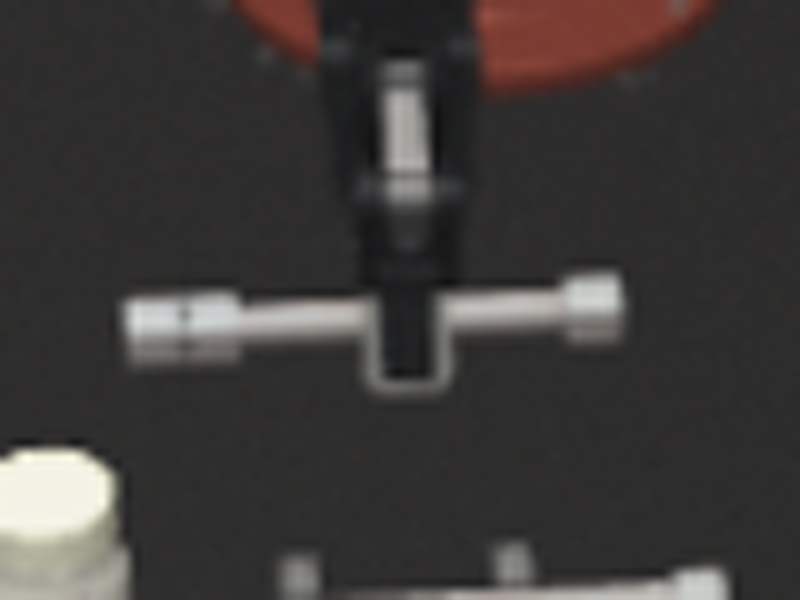

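The column is held level, from (278,192) to (328,189) in the scene. It sits about 3 mm below the nominal grasp point and is centred lengthwise. Next I'll compute the presenting pose.

```bash
cat > goal.py <<'E'
from h import *
from scipy.spatial.transform import Rotation as Rt
np.set_printoptions(precision=4,suppress=True)
tilt,yaw=.56,1.68; tip=np.array([.5999,-.294,.1874]); off=np.array([-.0006,0,-.0157])
h=np.array([np.cos(yaw),np.sin(yaw),0]);Z=np.array([0,0,1.])
d=np.cos(tilt)*h-np.sin(tilt)*Z; up=np.sin(tilt)*h+np.cos(tilt)*Z
F=tip+.04*up; y=np.array([h[1],-h[0],0]); RG=np.c_[d,y,np.cross(d,y)]
def todo(back=0.):
    q=arm.sense();T=q["tcp_pos"];R=q["orientation"]
    G=F+(.07+back)*d-RG@off
    print("T",T,"goal",G,"rotvec tool",Rt.from_matrix(R.T@RG).as_rotvec(),"shift(cm) in tool",R.T@(G-T)*100,"shift in goal axes",RG.T@(G-T)*100)
E
python3 - <<'E'
from goal import *
print(F,d); todo(.10); todo(0)
E
```

```text
[ 0.5976 -0.2729  0.2213] [-0.0923  0.8422 -0.5312]
T [ 0.5033 -0.0939  0.1777] goal [ 0.5827 -0.1375  0.1174] rotvec tool [-0.0583 -0.5586 -0.1942] shift(cm) in tool [-3.6177  8.3195  6.0115] shift in goal axes [-1.1965  7.4208  7.8702]
T [ 0.5033 -0.0939  0.1777] goal [ 0.592  -0.2217  0.1705] rotvec tool [-0.0583 -0.5586 -0.1942] shift(cm) in tool [-11.9196   9.9906   0.6932] shift in goal axes [-11.1965   7.4208   7.8702]
```

```bash
python3 -m pendant '[{"dx":0,"dy":0,"dz":0,"rx":-0.0083,"ry":-0.0798,"rz":-0.0277},{"dx":0,"dy":0,"dz":0,"rx":-0.0083,"ry":-0.0798,"rz":-0.0277},{"dx":0,"dy":0,"dz":0,"rx":-0.0083,"ry":-0.0798,"rz":-0.0277},{"dx":0,"dy":0,"dz":0,"rx":-0.0083,"ry":-0.0798,"rz":-0.0277},{"dx":0,"dy":0,"dz":0,"rx":-0.0083,"ry":-0.0798,"rz":-0.0277},{"dx":0,"dy":0,"dz":0,"rx":-0.0083,"ry":-0.0798,"rz":-0.0277},{"dx":0,"dy":0,"dz":0,"rx":-0.0083,"ry":-0.0798,"rz":-0.0277},{"dx":0,"dy":0,"dz":0,"rx":0,"ry":0,"rz":0}]'
python3 - <<'E'
from goal import *
todo(.06); todo(0)
E
```

```text
t: 15.3
tcp_pos: [0.5036, -0.0891, 0.1764]
orientation: [[-0.101, 0.993, 0.061], [0.842, 0.118, -0.526], [-0.53, -0.002, -0.848]]
contact_force: [-1.1, 1.2, -1.5]
opening: 0.091
finger_force: 58.6
T [ 0.5036 -0.0891  0.1764] goal [ 0.5864 -0.1712  0.1386] rotvec tool [ 0.0032 -0.0015  0.0089] shift(cm) in tool [-5.7488  7.2642  8.0324] shift in goal axes [-5.6725  7.3403  8.0176]
T [ 0.5036 -0.0891  0.1764] goal [ 0.592  -0.2217  0.1705] rotvec tool [ 0.0032 -0.0015  0.0089] shift(cm) in tool [-11.7486   7.2111   8.0236] shift in goal axes [-11.6725   7.3403   8.0176]
```

```bash
python3 -m pendant '[{"dx":-0.8,"dy":1.04,"dz":1.15,"rx":0,"ry":0,"rz":0},{"dx":-0.82,"dy":1.04,"dz":1.15,"rx":0,"ry":0,"rz":0},{"dx":-0.82,"dy":1.04,"dz":1.15,"rx":0,"ry":0,"rz":0},{"dx":-0.82,"dy":1.04,"dz":1.15,"rx":0,"ry":0,"rz":0},{"dx":-0.82,"dy":1.04,"dz":1.15,"rx":0,"ry":0,"rz":0},{"dx":-0.82,"dy":1.04,"dz":1.15,"rx":0,"ry":0,"rz":0},{"dx":-0.82,"dy":1.04,"dz":1.15,"rx":0,"ry":0,"rz":0.009},{"dx":0,"dy":0,"dz":0,"rx":0,"ry":0,"rz":0},{"dx":0,"dy":0,"dz":0,"rx":0,"ry":0,"rz":0}]'
python3 - <<'E'
from goal import *
todo(.02)
E
```

```text
t: 16.05
tcp_pos: [0.586, -0.1806, 0.1405]
orientation: [[-0.077, 0.995, 0.056], [0.843, 0.095, -0.529], [-0.532, 0.006, -0.847]]
contact_force: [-0.6, 0.3, -1.5]
opening: 0.088
finger_force: 58.6
T [ 0.586  -0.1806  0.1405] goal [ 0.5901 -0.2049  0.1599] rotvec tool [-0.0023  0.0012 -0.0153] shift(cm) in tool [-3.1101  0.1879 -0.3325] shift in goal axes [-3.1122  0.141  -0.3359]
```

```bash
python3 -m pendant '[{"dx":-0.8,"dy":0.05,"dz":-0.08,"rx":0,"ry":0,"rz":-0.012},{"dx":-0.8,"dy":0.05,"dz":-0.08,"rx":0,"ry":0,"rz":0},{"dx":-0.8,"dy":0.05,"dz":-0.08,"rx":0,"ry":0,"rz":0},{"dx":-0.7,"dy":0.0,"dz":-0.08,"rx":0,"ry":0,"rz":0},{"dx":0,"dy":0,"dz":0,"rx":0,"ry":0,"rz":0},{"dx":0,"dy":0,"dz":0,"rx":0,"ry":0,"rz":0},{"dx":0,"dy":0,"dz":0,"rx":0,"ry":0,"rz":0},{"dx":0,"dy":0,"dz":0,"rx":0,"ry":0,"rz":0}]'
python3 - <<'E'
from goal import *
todo(0.02)
s=arm.read_camera("scene");t=arm.read_camera("top")
q=arm.sense();T=q["tcp_pos"];R=q["orientation"]; C=T+R@off
pts=[C-.07*R[:,0],C+.056*R[:,0],F,tip]
for p,n in((s,"s"),(t,"t")):
  P=proj(p,pts);print(n,P)
  x,y={"s":(165,180),"t":(345,165)}[n]
  c=cv2.resize(p["color"][y:y+60,x:x+100],(800,480),interpolation=cv2.INTER_CUBIC)
  c=c[:300] if n=="t" else c[:]
  for k in range(0,100,10): cv2.putText(c,str(x+k),(k*8,8),0,.3,(0,255,255))
  for k in range(10,60,10): cv2.putText(c,str(y+k),(0,k*8+4),0,.3,(0,255,0))
  cv2.imwrite("pics/i_%s.png"%n,c)
a=cv2.imread("pics/i_s.png")[:300+150];b=cv2.imread("pics/i_t.png")
cv2.imwrite("pics/i.png",np.vstack([a[60:400],b[:260]]))
E
```

```text
t: 16.72
tcp_pos: [0.5905, -0.2003, 0.1601]
orientation: [[-0.095, 0.994, 0.06], [0.842, 0.112, -0.528], [-0.531, 0.0, -0.847]]
contact_force: [-0.8, -0.3, -0.9]
opening: 0.091
finger_force: 58.6
T [ 0.5905 -0.2003  0.1601] goal [ 0.5901 -0.2049  0.1599] rotvec tool [ 0.0018 -0.0001  0.0025] shift(cm) in tool [-0.3706 -0.0849  0.2642] shift in goal axes [-0.3707 -0.0835  0.2644]
s [[244.2323 214.5192]
 [290.4879 227.8958]
 [234.3552 212.3663]
 [227.238  225.1956]]
t [[387.6653 186.9147]
 [350.9613 194.4725]
 [395.3412 185.8638]
 [400.6286 187.2979]]
```

View pics/i.png

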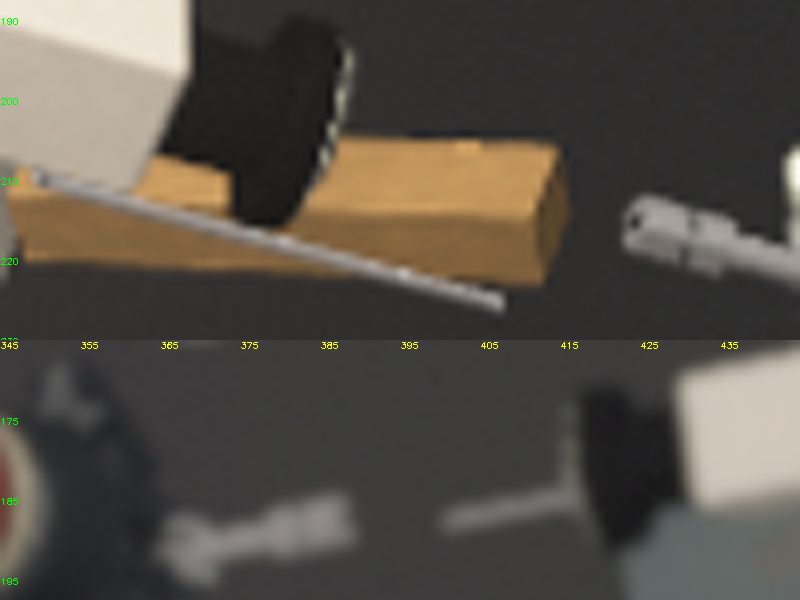

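The column is coaxial with the lens and 2 cm short of focus. Its end face is at scene (244.2,215.2) and top (387.9,187.4), within 0.7 px of the prediction. The rod tip is confirmed at scene (227,225) and top (400,187.5). Next is the final approach.

```bash
python3 -m pendant '[{"dx":-0.5,"dy":-0.02,"dz":0.04,"rx":0,"ry":0,"rz":0},{"dx":-0.5,"dy":-0.02,"dz":0.04,"rx":0,"ry":0,"rz":0},{"dx":-0.5,"dy":-0.02,"dz":0.04,"rx":0,"ry":0,"rz":0},{"dx":-0.5,"dy":-0.02,"dz":0.02,"rx":0,"ry":0,"rz":0},{"dx":-0.35,"dy":0,"dz":0,"rx":0,"ry":0,"rz":0},{"dx":0,"dy":0,"dz":0,"rx":0,"ry":0,"rz":0},{"dx":0,"dy":0,"dz":0,"rx":0,"ry":0,"rz":0},{"dx":0,"dy":0,"dz":0,"rx":0,"ry":0,"rz":0},{"dx":0,"dy":0,"dz":0,"rx":0,"ry":0,"rz":0}]'
python3 - <<'E'
from goal import *
todo(0)
s=arm.read_camera("scene");t=arm.read_camera("top")
y=np.array([h[1],-h[0],0]);th=np.linspace(0,2*np.pi,24,endpoint=False)
L=F-.07*d; ring=[L+.03*(np.cos(a)*up+np.sin(a)*y) for a in th]
rod=[tip-d*k for k in np.linspace(0,.14,8)]
out=[]
for p,(x0,y0,w,hh) in((s,(165,180,80,55)),(t,(365,160,80,55))):
  c=cv2.resize(p["color"][y0:y0+hh,x0:x0+w],None,fx=5,fy=5,interpolation=cv2.INTER_CUBIC)
  c2=c.copy()
  for X,col in((ring,(0,255,255)),(rod,(0,0,255)),([F],(0,255,0)),([L],(255,0,255))):
    for u in proj(p,X): cv2.circle(c2,(int((u[0]-x0+.5)*5),int((u[1]-y0+.5)*5)),1,col,-1)
  out.append(np.hstack([c,c2])); print(proj(p,[F,L]))
cv2.imwrite("pics/j.png",np.vstack(out))
E
```

```text
t: 17.57
tcp_pos: [0.5921, -0.2212, 0.1715]
orientation: [[-0.095, 0.994, 0.06], [0.842, 0.112, -0.528], [-0.531, 0.0, -0.847]]
contact_force: [-0.5, -0.4, -0.8]
opening: 0.092
finger_force: 58.6
T [ 0.5921 -0.2212  0.1715] goal [ 0.592  -0.2217  0.1705] rotvec tool [0.0018 0.0002 0.0022] shift(cm) in tool [ 0.0141 -0.0135  0.1162] shift in goal axes [ 0.0141 -0.0133  0.1162]
[[234.3552 212.3663]
 [205.2942 203.9131]]
[[395.3412 185.8638]
 [417.6686 181.3453]]
```

View pics/j.png

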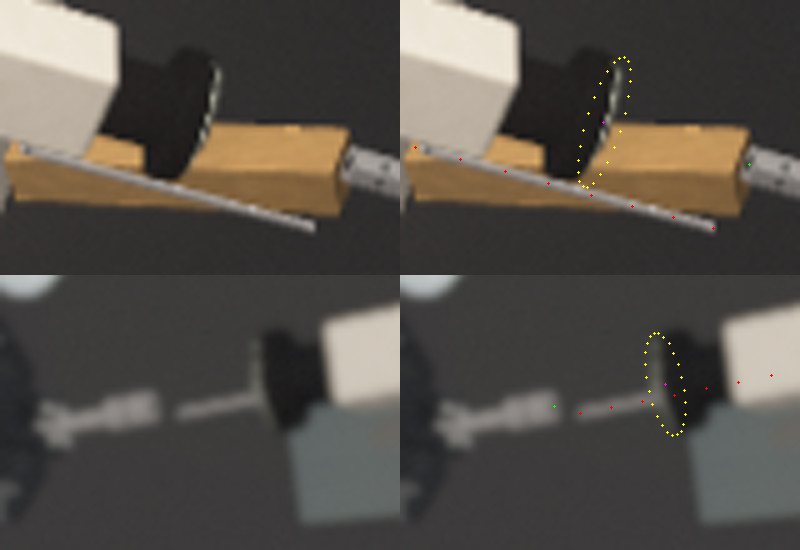

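The end face is at scene (234.0,212.2) and top (396,186), which matches the focus projection to within 0.7 px. The rod line agrees in direction. The ring overlay suggests the axis lies about 1 mm further in +x, so I'll nudge that way, settle and take a last look.

```bash
python3 -m pendant '[{"dx":0,"dy":0.1,"dz":0,"rx":0,"ry":0,"rz":0},{"dx":0,"dy":0,"dz":0,"rx":0,"ry":0,"rz":0},{"dx":0,"dy":0,"dz":0,"rx":0,"ry":0,"rz":0},{"dx":0,"dy":0,"dz":0,"rx":0,"ry":0,"rz":0},{"dx":0,"dy":0,"dz":0,"rx":0,"ry":0,"rz":0},{"dx":0,"dy":0,"dz":0,"rx":0,"ry":0,"rz":0},{"dx":0,"dy":0,"dz":0,"rx":0,"ry":0,"rz":0},{"dx":0,"dy":0,"dz":0,"rx":0,"ry":0,"rz":0}]'
python3 - <<'E'
from goal import *
todo(0); print(arm.sense()["joint_velocities"])
s=arm.read_camera("scene");t=arm.read_camera("top")
r=lambda im:cv2.resize(im,(400,300),interpolation=cv2.INTER_CUBIC)
S,T=s["color"],t["color"];T0=cv2.imread("pics/t0.png")
cv2.imwrite("pics/k.png",np.vstack([np.hstack([r(T[150:270,160:320]),r(S[150:270,380:540])]),np.hstack([r(S[200:320,240:400]),r(T[150:270,300:460])])]))
E
```

```text
t: 18.33
tcp_pos: [0.593, -0.2215, 0.1717]
orientation: [[-0.094, 0.994, 0.06], [0.842, 0.111, -0.528], [-0.532, 0.001, -0.847]]
contact_force: [-0.1, 0.3, -1.6]
opening: 0.089
finger_force: 58.6
T [ 0.593  -0.2215  0.1717] goal [ 0.592  -0.2217  0.1705] rotvec tool [0.0016 0.0006 0.0015] shift(cm) in tool [ 0.0616 -0.1057  0.11  ] shift in goal axes [ 0.0614 -0.1056  0.1102]
[ 0.0004  0.0011  0.0002 -0.      0.0013  0.0012 -0.0004]
```

View pics/k.png

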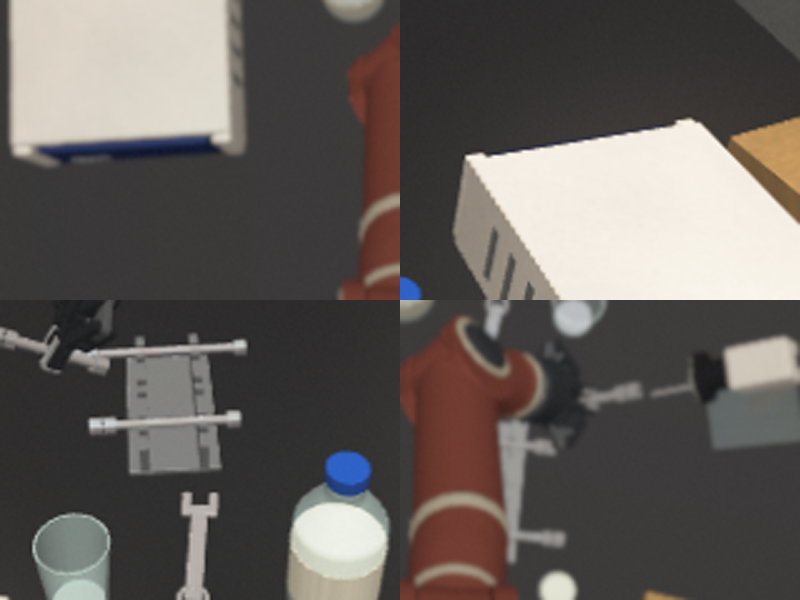

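The drawer is shut: the panel sits flush between the housing corners at about (130,148). The other two columns are still in their notches, and the bottle, beaker and wrench have not moved. The column is held steady facing the lens, so I'll hand it in.

```bash
python3 -c "
from rig import arm
print(arm.finish_job())"
```

```text
the job is handed in; nothing more can be done
None
```

The job is handed in: the drawer is pushed against its end stop, and the shortest column is held steady facing the lens, long-nut face within about 2 mm of my estimate of the focus point; the hand-in gave no verdict.

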